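# Put the fitting wrenches back on their own hooks

### The arm

A 6-joint arm with a two-finger parallel gripper is mounted at the origin on the work surface. World frame = base frame: x ahead of the robot, y to its left, z up, the work surface at z = 0. Lengths are in m, angles in degrees, forces in N, time in s.
With the tool pointing down it reaches from about 0.35 to 0.875 m from the base axis. Payload 4.2 kg.
Tool frame: the origin (TCP) lies midway between the tips of the shut fingers; the grasp point (between the pads) lies 19 mm behind it; z points along the fingers, y is the line along which they close (so a half turn about z gives the same grasp; the last joint's range is limited). The gripper opens to 87 mm and grips with 3 to 60 N. Pads are 19 mm wide; open, the fingers measure 117 mm over their backs; the gripper's body (75 mm by 190 mm) begins 51 mm behind the grasp point.
Start: joints at [85.348, 22.042, 0.453, 0, -68.411, -14.817], TCP at [0.208, 0.589, 0.223] pointing down, gripper open.
Joint ranges: [-179.83, 179.83], [-69.29, 118.12], [-61.27, 80.66], [-181.25, 117.63], [-171.15, -9.14], [-177.46, 177.46]. Speed limits (degrees/s): [159.86, 159.86, 180, 180, 180, 180].

### API

Orientations are given as a 3x3 rotation matrix whose columns are the frame's x, y, z axes.
In Python, from station import r gives the robot as it stands.
- The arm moves only by the shell command python3 steer.py 'ROWS'. ROWS is one flat JSON list of numbers that holds 1 to 8 rows one after another, with no inner brackets; each row has 7 numbers: the opening from 0.0 (shut) to 1.0 (fully open), then dx, dy, dz in units of 20 mm, then a rotation vector rx, ry, rz in degrees; each row is the pose to reach, as a shift and turn from the pose commanded when the command began, along the tool's axes at that moment; what a row does not reach only later rows make up. A row lasts 1/10 s, in which the tool goes at most 0.05 m and 8.59 degrees, less where a joint would pass 70% of its speed; a pose out of reach is approached as far as the arm can. The fingers move at their own pace and stop on an object; the grip force is fixed at half the most. Time passes only in rows, so rows that do not move let the fingers close. It prints the time, the measured TCP pose, the force, the opening and the grip force at its end. Input that does not fit is refused with a message, and nothing moves.
- r.sense(): the state, without advancing time (a new reading comes with each control period).
- r.capture(name): name is "scene" or "side" or "wrist"; returns a dict with "pixels" (480x640x3 uint8, red, green, blue), "z_map" (480x640 float32, m along the optical axis (not along the pixel's ray), 0 where there is no reading), "K" (3x3 intrinsics, pixels), "world_from_camera" (4x4, takes a point from camera to world coordinates). Camera axes: x right, y up, looking along -z (the intrinsics and any distortion apply to the point x, -y, -z); pixel columns grow to the right and rows downward; lengths in m; the calibration is good to about 2 mm. The wrist camera is an equidistant fisheye: a pixel r from the principal point sees the ray r / f radians off the axis. A picture is of the moment at which its call begins.
- r.finish_job(): hands the job in; it is judged then, once.
The state is a dict: "time_s": time; "joints": joint angles; "joint_velocities": joint speeds; "effort": joint torques, N m; "tcp_pos": TCP position; "ee_rot": TCP orientation; "wrist_force": force on the tool from outside, world axes, zero at the start; "moment": the same for the moment, N m; "gripper_width": opening from 0.0 (shut) to 1.0 (fully open); "gripper_force": force on a finger pad.
Only numpy, scipy, OpenCV 4.12 (cv2) and the standard library are available. Lean on these libraries where they do the work, as an engineer would, in place of code of your own. Each camera call takes 0.05 s, during which the arm holds its last target. There are 200 camera calls.

### The job

The orange wrench has been hung on the green hook by mistake: first take it off and hang it on the empty orange hook. Then pick up the green wrench from the counter and hang it on the green hook. Thread each wrench by the eye at the end of its handle, pushed well back past the middle of the peg, and leave both hanging still with their heads down; leave the blue wrench on its hook, and do not push or knock over the bin, the sprinkler or the jar.

Things in the scene. Friction and masses are not known exactly. Their poses are not given: they have to be found in the camera images.
- orange_wrench: orange plastic fitting wrench, 215 mm long, 12 mm thick, about 0.12 kg; hangs on the green hook at the start. Origin mid-length on its underside; own +x to the eye end, z through the thickness (0 to 12 mm). Handle 22 mm wide (y), x = -46 to 66 mm; C-shaped jaw head 70 mm across centred at x = -75; hanging eye centred at x = 85.
- orange_eye (a point): centre of the orange wrench's hanging eye: a round hole of 22 mm in a ring 42 mm across of 10 mm round section, hole along the wrench's own z; same axes as the wrench
- orange_handle (a point): middle of the orange wrench's handle (mid thickness), 80 mm from the eye's centre; grip across its 22 mm width (own y). On a hook, nothing stands within 50 mm to either side of it nor 30 mm behind it
- green_wrench: green plastic fitting wrench, 215 mm long, 12 mm thick, about 0.12 kg; lies flat on the counter at the start, z up, eye end within 1.3 rad of +x. Origin mid-length on its underside; own +x to the eye end, z through the thickness (0 to 12 mm). Handle 22 mm wide (y), x = -46 to 66 mm; C-shaped jaw head 70 mm across centred at x = -75; hanging eye centred at x = 85.
- green_eye (a point): centre of the green wrench's hanging eye: a round hole of 22 mm in a ring 42 mm across of 10 mm round section, hole along the wrench's own z; same axes as the wrench
- green_handle (a point): middle of the green wrench's handle (mid thickness), 80 mm from the eye's centre; grip across its 22 mm width (own y). On a hook, nothing stands within 50 mm to either side of it nor 30 mm behind it; on the counter, the jar leaves 35 mm free beside it
- blue_wrench: blue plastic fitting wrench, 215 mm long, 12 mm thick, about 0.12 kg; hangs on the blue hook, stays there. Origin mid-length on its underside; own +x to the eye end, z through the thickness (0 to 12 mm). Handle 22 mm wide (y), x = -46 to 66 mm; C-shaped jaw head 70 mm across centred at x = -75; hanging eye centred at x = 85.
- blue_eye (a point): centre of the blue wrench's hanging eye: a round hole of 22 mm in a ring 42 mm across of 10 mm round section, hole along the wrench's own z; same axes as the wrench
- blue_handle (a point): middle of the blue wrench's handle (mid thickness), 80 mm from the eye's centre; grip across its 22 mm width (own y). On a hook, nothing stands within 50 mm to either side of it nor 30 mm behind it
- orange_peg: steel peg of the orange hook, 8 mm thick, orange ball tip of 10 mm. Origin where it leaves its clip on the rail; own z runs up the peg to the tip at 62 mm, 45 degrees above level, out from the rack's front; own y level, along the rail. Empty at the start. The orange plastic clip is 30 mm wide; its orange flag, 50 mm wide, reaches 52 mm above the rail.
- green_peg: steel peg of the green hook, 8 mm thick, green ball tip of 10 mm. Origin where it leaves its clip on the rail; own z runs up the peg to the tip at 62 mm, 45 degrees above level, out from the rack's front; own y level, along the rail. Carries the orange wrench at the start. The green plastic clip is 30 mm wide; its green flag, 50 mm wide, reaches 52 mm above the rail.
- blue_peg: steel peg of the blue hook, 8 mm thick, blue ball tip of 10 mm. Origin where it leaves its clip on the rail; own z runs up the peg to the tip at 62 mm, 45 degrees above level, out from the rack's front; own y level, along the rail. Carries the blue wrench. The blue plastic clip is 30 mm wide; its blue flag, 50 mm wide, reaches 52 mm above the rail.
- rack: fixed steel tool rack, front (own -x) to the robot; origin on the counter under its rail, y along it. 440 mm rail (18 mm tube) 250 mm high on end posts; hooks on it 100 to 150 mm apart in any order; a 10 mm kick bar 50 mm ahead of the rail, 125 mm high, on which a hanging wrench's lower part rests: eye end up, about 16 degrees off vertical, head towards the robot
- bin: small open-front red picking bin of fittings, 102 x 90 mm, 50 mm high, standing on the counter to one side; origin at the centre of its underside. Leave it
- sprinkler: hand sprinkler standing on its wide yellow head, black hose connector up, 68 mm across, 100 mm high, before the rack; origin at the centre of its underside. Leave it
- paste: white jar of sealing paste with a blue cap, 38 mm across, 55 mm high, standing beside the green wrench on its +y side, its axis 66 to 78 mm from the handle's middle line; origin at the centre of its underside. Leave it

How it is judged (in metres and radians):
On the way, in this order (a step that is already met when the one before it is completed fails the run):
1. the orange wrench hangs on the orange hook, pushed back past the middle of the peg, head down, and is let go (x of orange_eye in the frame of orange_peg between -0.014 and 0.014 m and y of orange_eye in the frame of orange_peg between -0.014 and 0.014 m and z of orange_eye in the frame of orange_peg between -0.005 and 0.034 m and angle between orange_wrench's own x axis and vertical below 0.7 rad and contact force between the fingers and orange_wrench below 0.3 N), for 0.2 s.
2. the green wrench hangs on the green hook, pushed back past the middle of the peg, head down, and is let go (x of green_eye in the frame of green_peg between -0.014 and 0.014 m and y of green_eye in the frame of green_peg between -0.014 and 0.014 m and z of green_eye in the frame of green_peg between -0.005 and 0.034 m and angle between green_wrench's own x axis and vertical below 0.7 rad and contact force between the fingers and green_wrench below 0.3 N), for 0.2 s.
At the end, for the whole second after the job is handed in: Orange wrench on orange peg, green on green: each eye's centre within 14 mm of the peg axis (both ways), under 34 mm up it from the clip, eye end up within 0.6 rad of vertical, still (under 0.03 m/s, 0.3 rad/s), not held; the blue wrench still on its peg (x of orange_eye in the frame of orange_peg between -0.014 and 0.014 m and y of orange_eye in the frame of orange_peg between -0.014 and 0.014 m and z of orange_eye in the frame of orange_peg between -0.005 and 0.034 m and linear speed of each of orange_wrench, green_wrench below 0.03 m/s and angular speed of each of orange_wrench, green_wrench below 0.3 rad/s and angle between each of orange_wrench, green_wrench's own x axis and vertical below 0.6 rad and contact force between the fingers and orange_wrench below 0.3 N and x of green_eye in the frame of green_peg between -0.014 and 0.014 m and y of green_eye in the frame of green_peg between -0.014 and 0.014 m and z of green_eye in the frame of green_peg between -0.005 and 0.034 m and contact force between the fingers and green_wrench below 0.3 N and x of blue_eye in the frame of blue_peg between -0.014 and 0.014 m and y of blue_eye in the frame of blue_peg between -0.014 and 0.014 m and z of blue_eye in the frame of blue_peg between -0.005 and 0.062 m); the robot touches nothing.
It fails at once if the blue wrench is taken off or shoved along its peg (its eye moved over 25 mm) (distance of blue_eye from where it was at the start of the episode above 0.025 m).
It fails at once if the bin is pushed more than 25 mm or tipped over (distance of bin from where it was at the start of the episode above 0.025 m or angle between bin's own z axis and vertical above 0.4 rad).
It fails at once if the sprinkler is pushed more than 25 mm or tipped over (distance of sprinkler from where it was at the start of the episode above 0.025 m or angle between sprinkler's own z axis and vertical above 0.4 rad).
It fails at once if the jar is pushed more than 25 mm or tipped over (distance of paste from where it was at the start of the episode above 0.025 m or angle between paste's own z axis and vertical above 0.4 rad).
It also fails if it takes over 64 s, if anything falls off the work surface, if the arm or the gripper's body presses on something with over 40 N, if the wrist force passes 120 N, or if a joint passes its speed limit or range.

## Working session

There is one attempt and no reset: what is moved stays moved. The work goes in short steps, Python scripts to look and compute and a shell command to move; the robot and the scene stay as the last step left them, time stands still between calls to the robot, and variables do not carry over. Pictures are saved under pics/ and viewed, at most 10 in all, crops included, and the job is handed in when it is done.

```bash
ls; mkdir -p pics; python3 - <<'E'
from station import r
import cv2,numpy as np
a=r.capture("scene");b=r.capture("side")
for n,c in(("scene",a),("side",b)):
    cv2.imwrite(f"pics/{n}0.png",c["pixels"][:,:,::-1]); print(n,c["K"].tolist(),np.round(c["world_from_camera"],3).tolist(),(c["z_map"]>0).mean())
    np.savez(f"{n}0.npz",**c)
print(r.sense())
E
```

```text
pics
station.py
steer.py
scene [[601.3341655057457, 0.0, 324.9812331189367], [0.0, 601.3341655057457, 241.8005735683329], [0.0, 0.0, 1.0]] [[0.63, -0.551, 0.547, 1.167], [0.776, 0.457, -0.434, -0.462], [-0.011, 0.699, 0.715, 0.992], [0.0, 0.0, 0.0, 1.0]] 0.9957421875
side [[497.4275301915088, 0.0, 331.47016246916695], [0.0, 497.4275301915088, 234.42327940727603], [0.0, 0.0, 1.0]] [[0.946, 0.202, -0.255, 0.302], [-0.325, 0.54, -0.776, -0.737], [-0.018, 0.817, 0.577, 0.713], [0.0, 0.0, 0.0, 1.0]] 0.9958723958333333
{'time_s': 0.1, 'joints': array([ 8.53481728e+01,  2.20870266e+01,  3.88884848e-01, -2.47151671e-02,
       -6.84114427e+01, -1.48166788e+01]), 'joint_velocities': array([ 0.00119363, -0.17185625,  0.28284889,  0.18289326,  0.03544257,
        0.02102525]), 'effort': array([-4.06642603e-04, -3.91690779e+01,  1.87932086e+01,  4.23189729e+00,
        1.34172957e-02, -7.50987556e-05]), 'tcp_pos': array([0.20811245, 0.58877356, 0.2215722 ]), 'ee_rot': array([[ 9.42771824e-01, -3.33438119e-01, -5.54890784e-04],
       [-3.33438565e-01, -9.42769968e-01, -1.87374707e-03],
       [ 1.01644332e-04,  1.95153793e-03, -9.99998091e-01]]), 'wrist_force': array([-1.01776986,  0.40928224, -0.77117845]), 'moment': array([0.02140652, 0.00754328, 0.00541228]), 'gripper_force': 0.0, 'gripper_width': 0.9974906654728085}
```

View pics/scene0.png

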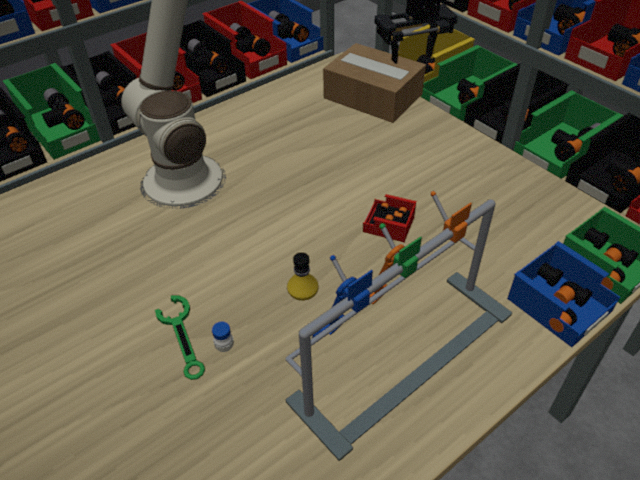

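View pics/side0.png

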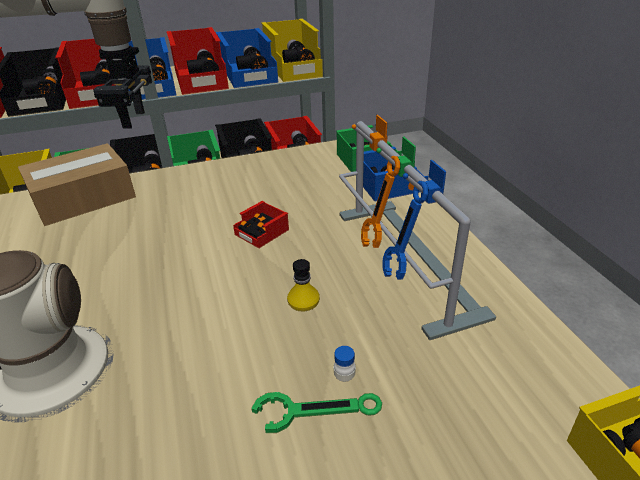

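The scene view shows the peg tips at about (433,194) orange, (383,227) green and (334,258) blue. The green wrench lies from (172,310) to (194,370), with the jar at (222,335). In the side view the orange tip is at (355,126), the orange eye at (392,165), and the green wrench's eye at (370,404).

```bash
cat > h.py <<'E'
import numpy as np,cv2
def load(n): return dict(np.load(n))
def ray(c,u,v):
    K=c["K"];T=c["world_from_camera"]
    d=np.array([(u-K[0,2])/K[0,0],-(v-K[1,2])/K[1,1],-1.]);d=T[:3,:3]@d
    return T[:3,3],d/np.linalg.norm(d)
def plane(c,u,v,z):
    o,d=ray(c,u,v);return o+d*(z-o[2])/d[2]
def proj(c,p):
    T=c["world_from_camera"];q=T[:3,:3].T@(np.asarray(p)-T[:3,3]);K=c["K"]
    return np.array([K[0,2]+K[0,0]*q[0]/-q[2],K[1,2]-K[1,1]*q[1]/-q[2]])
def tri(rs):
    A=np.zeros((3,3));b=np.zeros(3)
    for o,d in rs:
        P=np.eye(3)-np.outer(d,d);A+=P;b+=P@o
    p=np.linalg.solve(A,b);return p,[np.linalg.norm((np.eye(3)-np.outer(d,d))@(p-o)) for o,d in rs]
def cloud(c):
    K=c["K"];T=c["world_from_camera"];z=c["z_map"];v,u=np.mgrid[:480,:640]
    P=np.stack([(u-K[0,2])/K[0,0]*z,-(v-K[1,2])/K[1,1]*z,-z],-1)
    return P@T[:3,:3].T+T[:3,3]
HUE=dict(orange=(5,18),green=(55,80),blue=(102,118))
def mask(c,col):
    h=cv2.cvtColor(c["pixels"],cv2.COLOR_RGB2HSV);lo,hi=HUE[col]
    return cv2.inRange(h,(lo,140,60),(hi,255,255))>0
E
python3 - <<'E'
from h import *
S,D=load("scene0.npz"),load("side0.npz")
for n,c in(("scene",S),("side",D)):
    P=cloud(c)
    g=(P[...,2]>.235)&(P[...,2]<.275)&(P[...,0]>.35)&(P[...,0]<1)&(P[...,1]<.35)
    hs=cv2.cvtColor(c["pixels"],cv2.COLOR_RGB2HSV);g2=g&(hs[...,1]<70)
    Q=P[g2];m=np.median(Q,0);w,s,vt=np.linalg.svd(Q-m)[0:3] if len(Q)<4000 else (0,0,0)
    print(n,"rail",len(Q),m,vt[0],Q[:,1].min(),Q[:,1].max(),s)
    for col in HUE:
        M=mask(c,col)&(P[...,2]>.1)&(P[...,0]>.3)&(P[...,0]<1)&(abs(P[...,1])<.45)
        k,l,st,ce=cv2.connectedComponentsWithStats(M.astype(np.uint8))
        for i in range(1,k):
            if st[i,4]>5:
                q=P[l==i];print(col,st[i],ce[i].round(1),np.median(q,0).round(3),q.min(0).round(3),q.max(0).round(3))
    M=mask(c,"green")&(abs(P[...,2])<.03)&(P[...,0]<.8);k,l,st,ce=cv2.connectedComponentsWithStats(M.astype(np.uint8))
    i=1+st[1:,4].argmax();print("green wrench",st[i],ce[i])
E
```

```text
scene rail 2078 [0.72637648 0.01072494 0.25754491] [ 0.03168877 -0.99949558 -0.00209712] -0.16640715944813234 0.28692198129114527 [6.44749374 0.48313974 0.19259222]
orange [431 191   5   5  18] [432.6 193.1] [0.663 0.181 0.297] [0.659 0.177 0.292] [0.665 0.185 0.3  ]
orange [444 203  28  40 536] [458.1 222.8] [0.727 0.178 0.27 ] [0.672 0.157 0.127] [0.736 0.273 0.305]
orange [380 244  24  29 199] [390.7 257.1] [0.7   0.049 0.26 ] [0.679 0.038 0.199] [0.709 0.072 0.276]
orange [370 284  17  13  34] [377.7 289.9] [0.668 0.057 0.131] [0.663 0.038 0.126] [0.67  0.081 0.139]
green [380 224   5   4  15] [381.9 225.5] [0.667 0.056 0.298] [0.662 0.053 0.295] [0.669 0.06  0.3  ]
green [394 238  27  26  92] [402.8 251.9] [0.729 0.045 0.296] [0.71  0.033 0.254] [0.732 0.081 0.304]
green [401 255  17  21 133] [408.1 264. ] [0.735 0.052 0.265] [0.728 0.041 0.24 ] [0.739 0.074 0.272]
blue [331 256   4   4  15] [332.4 257.4] [ 0.67  -0.052  0.297] [ 0.666 -0.055  0.295] [ 0.672 -0.05   0.3  ]
blue [334 271  38  34 316] [348.5 286.9] [ 0.713 -0.062  0.273] [ 0.683 -0.076  0.203] [ 0.734 -0.027  0.30
[... 776 characters left out ...]
ange [352 124   4   5  15] [353.5 126.1] [0.658 0.179 0.297] [0.655 0.177 0.292] [0.662 0.187 0.299]
orange [362 156  38  89 731] [382.4 201.4] [0.671 0.049 0.175] [0.644 0.021 0.1  ] [0.711 0.102 0.275]
green [398 137  18  40 375] [406.4 155.3] [0.725 0.05  0.274] [0.705 0.033 0.236] [0.734 0.084 0.303]
green [377 148   4   5  17] [378.6 149.9] [0.662 0.055 0.297] [0.658 0.052 0.292] [0.666 0.059 0.3  ]
blue [ 384  160   62  116 1340] [418.  210.6] [ 0.693 -0.06   0.242] [ 0.646 -0.088  0.1  ] [ 0.739 -0.017  0.304]
blue [403 173   5   6  24] [405.  175.5] [ 0.664 -0.053  0.296] [ 0.661 -0.057  0.291] [ 0.669 -0.047  0.3  ]
green wrench [ 252  392  130   41 1549] [311.67462879 408.28921885]
```

```bash
python3 - <<'E'
from h import *
S,D=load("scene0.npz"),load("side0.npz")
a=cv2.resize(S["pixels"][175:335,300:500,::-1],None,fx=3,fy=3)[:480,:600]
b=cv2.resize(D["pixels"][110:290,325:475,::-1],None,fx=3,fy=3)
im=np.zeros((540,800,3),np.uint8);im[:480,:400]=cv2.resize(a,(400,320))[0:0] if 0 else 0
im=np.zeros((540,800,3),np.uint8)
a=cv2.resize(S["pixels"][180:320,320:475,::-1],None,fx=2.2,fy=2.2)
im[:a.shape[0],:a.shape[1]]=a;im[:540,350:800]=b;cv2.imwrite("pics/crop1.png",im)
E
```

```text
(no output)
```

View pics/crop1.png

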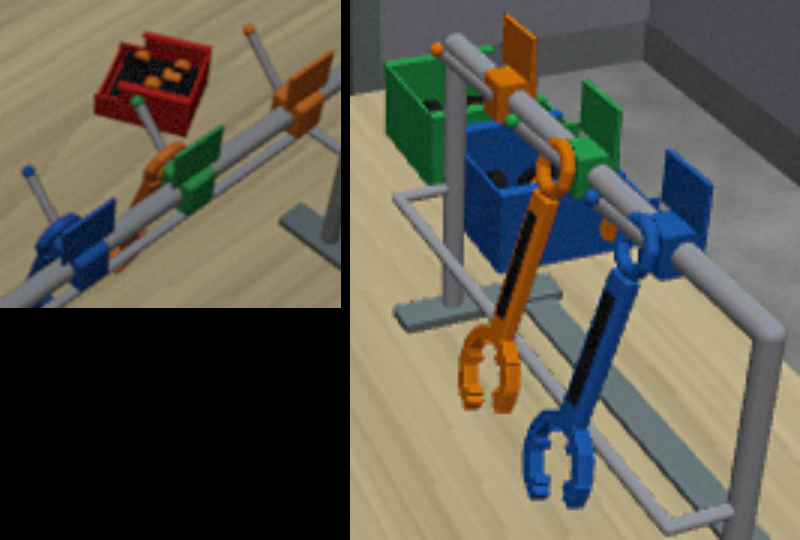

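The crop shows the orange wrench's eye on the green peg, between tip and clip, at about (394,166) in the side view. The blue wrench hangs beside it and the orange peg is clear.

```bash
python3 - <<'E'
from h import *
S,D=load("scene0.npz"),load("side0.npz")
T={}
for col,a,b in(("orange",(432.6,193.1),(353.5,126.1)),("green",(381.9,225.5),(378.6,149.9)),("blue",(332.4,257.4),(405,175.5))):
    p,e=tri([ray(S,*a),ray(D,*b)]);T[col]=p;print("tip",col,p.round(4),np.round(e,4))
d=T["orange"]-T["blue"];psi=np.arctan2(-d[0],d[1]);print("yaw",np.degrees(psi),np.diff([T[k][1] for k in("blue","green","orange")]))
np.savez("tips.npz",psi=psi,**T)
R=np.array([[np.cos(psi),-np.sin(psi),0],[np.sin(psi),np.cos(psi),0],[0,0,1]])
u=R@np.array([-1,0,1])/2**.5;org={k:T[k]-.062*u for k in T};print("org",org)
# orange wrench, side cloud in green-peg level frame
P=cloud(D);M=mask(D,"orange");k,l,st,ce=cv2.connectedComponentsWithStats(M.astype(np.uint8))
box=np.zeros(M.shape,bool);box[150:260,358:410]=1
hs=cv2.cvtColor(D["pixels"],cv2.COLOR_RGB2HSV)
q=(P[M&box&(P[...,2]>.09)]-org["green"])@R
for z in np.arange(-.16,.04,.02):
    s=q[(q[:,2]>z)&(q[:,2]<z+.02)]
    if len(s)>3:print(round(z+.01,3),len(s),np.median(s,0).round(4),s[:,1].min().round(4),s[:,1].max().round(4))
# green wrench
for n,c in(("scene",S),("side",D)):
    M=mask(c,"green")&(abs(cloud(c)[...,2])<.03);k,l,st,ce=cv2.connectedComponentsWithStats(M.astype(np.uint8));i=1+st[1:,4].argmax()
    m=((l==i)*255).astype(np.uint8);cs,h=cv2.findContours(m,cv2.RETR_CCOMP,cv2.CHAIN_APPROX_NONE)
    for ct,hh in zip(cs,h[0]):
        A=cv2.contourArea(ct)
        if A>8:
            mm=cv2.moments(ct);uv=(mm["m10"]/A,mm["m01"]/A);print(n,"hole" if hh[3]>=0 else "outer",A,np.round(uv,1),plane(c,*uv,.006).round(4))
    # things on the counter
    Pc=cloud(c);h2=cv2.cvtColor(c["pixels"],cv2.COLOR_RGB2HSV)
    for nm,lo,hi,zz in(("bin",(0,170,60),(4,255,255),(.01,.06)),("yellow",(20,150,60),(30,255,255),(.008,.09)),("cap",(105,130,60),(120,255,255),(.04,.08))):
        q=Pc[(cv2.inRange(h2,lo,hi)>0)&(Pc[...,2]>zz[0])&(Pc[...,2]<zz[1])&(Pc[...,0]<.7)&(Pc[...,0]>.2)&(abs(Pc[...,1])<.45)]
        if len(q):print(n,nm,len(q),np.percentile(q,3,0).round(3),np.percentile(q,97,0).round(3))
E
```

```text
tip orange [0.6601 0.1838 0.2941] [0.0004 0.0004]
tip green [0.6636 0.0593 0.2943] [0.0004 0.0004]
tip blue [ 0.6664 -0.05    0.2938] [0.0004 0.0004]
yaw 1.5449055790190387 [0.10922983 0.12453731]
org {'orange': array([0.70394155, 0.1849812 , 0.25021044]), 'green': array([0.70741996, 0.06044389, 0.2504977 ]), 'blue': array([ 0.7102463 , -0.04878594,  0.24992645])}
-0.15 125 [-0.0582 -0.0212 -0.1491] -0.0376 0.0354
-0.13 138 [-0.0535 -0.0221 -0.1281] -0.0363 0.032
-0.11 95 [-0.0485 -0.0092 -0.1118] -0.0191 0.0158
-0.09 53 [-0.041  -0.0107 -0.0881] -0.0146 0.0107
-0.07 58 [-0.0352 -0.0104 -0.0685] -0.0133 0.0101
-0.05 54 [-0.0298 -0.0103 -0.0485] -0.0146 0.0089
-0.03 69 [-0.0246 -0.0099 -0.0275] -0.0134 0.0111
-0.01 101 [-0.0182 -0.0037 -0.0088] -0.0222 0.1134
0.01 84 [-0.0125 -0.0146  0.0086] -0.0224 0.0419
0.03 24 [-0.0095 -0.0036  0.0218] -0.0118 0.0077
scene outer 865.0 [184.1 341.7] [ 0.449  -0.2517  0.006 ]
scene hole 117.0 [193.9 369.6] [ 0.5169 -0.2695  0.006 ]
scene hole 208.5 [183.1 339.4] [ 0.4429 -0.2506  0.006 ]
scene bin 685 [0.403 0.234 0.013] [0.522 0.349 0.054]
scene yellow 586 [ 0.473 -0.017  0.01 ] [0.518 0.036 0.051]
scene cap 236 [ 0.489 -0.209  0.046] [ 0.653 -0.045  0.073]
side outer 1771.5 [317.7 407.4] [ 0.433  -0.2467  0.006 ]
side hole 340.5 [325.4 404.8] [ 0.4466 -0.2462  0.006 ]
side hole 123.5 [369.2 403.6] [ 0.516  -0.2684  0.006 ]
side bin 854 [0.399 0.233 0.012] [0.517 0.35  0.053]
side yellow 659 [ 0.454 -0.017  0.01 ] [0.511 0.021 0.053]
side cap 373 [ 0.484 -0.21   0.044] [ 0.646 -0.042  0.078]
```

```bash
cat >> h.py <<'E'
from scipy.spatial.transform import Rotation as Ro
PSI=np.radians(1.545)
RK=Ro.from_euler("z",PSI).as_matrix()
def toolR(pitch,yaw=PSI):
    p=np.radians(pitch);z=np.array([np.cos(p)*np.cos(yaw),np.cos(p)*np.sin(yaw),-np.sin(p)]);y=np.array([np.sin(yaw),-np.cos(yaw),0])
    return np.stack([np.cross(y,z),y,z],1)
def delta(s,G,R):
    "shift, turn in the tool's axes bringing the grasp point to G with orientation R"
    C=s["ee_rot"];tcp=np.asarray(G)+.019*R[:,2]
    d=C.T@(tcp-s["tcp_pos"]);w=Ro.from_matrix(C.T@R).as_rotvec(degrees=True)
    print("tcp",tcp.round(4),"shift",d.round(4),"len",np.linalg.norm(d).round(3),"turn",w.round(2),np.linalg.norm(w).round(1))
def now(s):
    R=s["ee_rot"];z=R[:,2];print("G",(s["tcp_pos"]-.019*z).round(4),"pitch",np.degrees(np.arcsin(-z[2])).round(2),"yaw",np.degrees(np.arctan2(z[1],z[0])).round(2),"y",R[:,1].round(3),"j",s["joints"].round(1),"F",s["wrist_force"].round(1),"w",s["gripper_width"].__round__(3),s["gripper_force"].__round__(1))
E
python3 - <<'E'
from h import *;from station import r
s=r.sense();R=toolR(35);H=np.array([.680,.060,.180]);delta(s,H-.12*R[:,2]+[0,0,.0],R)
E
```

```text
tcp [0.5973 0.0578 0.2379] shift [ 0.544   0.3709 -0.0156] len 0.659 turn [ 10.19  54.38 -19.32] 58.6
```

The rows are not in the units I measure in: shifts go in units of 20 mm. I convert before sending: 0.25 m is 12.5, 0.17 m is 8.5.

```bash
python3 steer.py '[1,12.5,8.5,-2,4.6,25,-9,1,12.5,8.5,-2,4.6,25,-9,1,12.5,8.5,-2,4.6,25,-9,1,12.5,8.5,-2,4.6,25,-9,1,12.5,8.5,-2,4.6,25,-9,1,12.5,8.5,-2,4.6,25,-9,1,12.5,8.5,-2,4.6,25,-9,1,12.5,8.5,-2,4.6,25,-9]'; python3 - <<'E'
from h import *;from station import r
s=r.sense();now(s);R=toolR(35);H=np.array([.680,.060,.180]);delta(s,H-.12*R[:,2],R)
E
```

```text
time_s: 0.9
tcp_pos: [0.3879, 0.3444, 0.2628]
ee_rot: [[0.888, -0.172, 0.428], [-0.174, -0.984, -0.034], [0.427, -0.045, -0.903]]
wrist_force: [0.5, 0.9, 0.3]
gripper_width: 0.999
gripper_force: 0.0
G [0.3798 0.345  0.28  ] pitch 64.6 yaw -4.51 y [-0.172 -0.984 -0.045] j [ 72.1   2.8 -34.   32.2 -51.5 -12.5] F [0.5 0.9 0.3] w 0.999 0.0
tcp [0.5973 0.0578 0.2379] shift [0.2252 0.2472 0.1216] len 0.356 turn [  5.49  29.37 -10.5 ] 31.7
```

In the tool's units: 0.247 m is 12.35, 0.225 m is 11.25.

```bash
python3 steer.py '[1,11.25,12.35,6.1,5.5,29.4,-10.5,1,11.25,12.35,6.1,5.5,29.4,-10.5,1,11.25,12.35,6.1,5.5,29.4,-10.5,1,11.25,12.35,6.1,5.5,29.4,-10.5,1,11.25,12.35,6.1,5.5,29.4,-10.5,1,11.25,12.35,6.1,5.5,29.4,-10.5,1,11.25,12.35,6.1,5.5,29.4,-10.5,1,11.25,12.35,6.1,5.5,29.4,-10.5]'; python3 - <<'E'
from h import *;from station import r
s=r.sense();now(s);R=toolR(35);H=np.array([.680,.060,.180]);delta(s,H-.12*R[:,2],R)
c=r.capture("wrist");np.savez("w1.npz",**c);cv2.imwrite("pics/w1.png",c["pixels"][:,:,::-1]);print(c["K"],c["world_from_camera"].round(3))
E
```

```text
time_s: 1.7
tcp_pos: [0.5306, 0.1787, 0.3137]
ee_rot: [[0.61, -0.005, 0.792], [0.014, -1.0, -0.017], [0.792, 0.021, -0.61]]
wrist_force: [-0.0, -0.4, 0.4]
gripper_width: 0.999
gripper_force: 0.0
G [0.5156 0.179  0.3252] pitch 37.59 yaw -1.24 y [-0.005 -1.     0.021] j [ 20.1  -5.3 -53.8 117.5 -19.  -40.7] F [-0.  -0.4  0.4] w 0.999 0.0
tcp [0.5973 0.0578 0.2379] shift [-0.021   0.119   0.1011] len 0.158 turn [ 2.21  2.62 -0.1 ] 3.4
[[371.64829954   0.         321.99903809]
 [  0.         371.64829954 235.37252653]
 [  0.           0.           1.        ]] [[-0.006  0.819 -0.574  0.452]
 [-1.     0.006  0.02   0.183]
 [ 0.02   0.574  0.819  0.477]
 [ 0.     0.     0.     1.   ]]
```

View pics/w1.png

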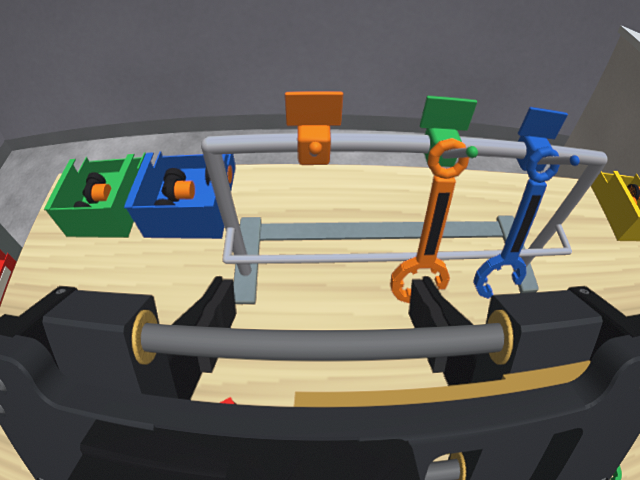

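The wrist view shows the orange eye at (447,158) and handle at (437,215), with the empty orange clip and ball at (315,147) and the blue wrench at right. Joint 4 is at its limit, so I'll fit the arm geometry to choose a tool pitch.

```bash
cat > kin.py <<'E'
import numpy as np
from scipy.optimize import least_squares
from scipy.spatial.transform import Rotation as Ro
E=lambda a,d:Ro.from_euler(a,d,degrees=True).as_matrix()
LO=np.array([-179.83,-69.29,-61.27,-181.25,-171.15,-9.14*0-177.46]);HI=np.array([179.83,118.12,80.66,117.63,-9.14,177.46])
S=[1,1]
def fk(q,p,sg=(1,1)):
    a1,d1,L2,L3,e,Lt=p
    A=E("z",q[0]);B=A@E("y",q[1]);C=B@E("y",-q[2])
    w=A@[a1,0,d1]+B@[0,0,L2]+C@[L3,0,e]
    W=C@E("x",sg[0]*q[3])@E("y",-q[4])@E("x",sg[1]*q[5])
    # tool z along x of W
    return w+W[:,0]*Lt,W
E
python3 - <<'E'
from kin import *
D=[([85.348,22.042,.453,0,-68.411,-14.817],[.20811,.58877,.223],None)]
from station import r
s=r.sense();print(s["joints"].round(3).tolist(),s["tcp_pos"].round(5).tolist(),s["ee_rot"].round(4).tolist())
X=[([8.53481728e+01,2.20870266e+01,3.88884848e-01,-2.47151671e-02,-68.4114427,-14.8166788],[.20811245,.58877356,.2215722],np.array([[.942771824,-.333438119,-.00055489],[-.333438565,-.942769968,-.00187374707],[.0001,.00195,-1]])),
 ([72.1,2.8,-34,32.2,-51.5,-12.5],[.3879,.3444,.2628],np.array([[.888,-.172,.428],[-.174,-.984,-.034],[.427,-.045,-.903]])),
 (s["joints"],s["tcp_pos"],s["ee_rot"])]
for a in(1,-1):
  for b in(1,-1):
    f=lambda p:np.concatenate([fk(q,p,(a,b))[0]-t for q,t,_ in X])
    o=least_squares(f,[0,.4,.4,.4,0,.2]);print(a,b,o.x.round(4),o.cost**.5)
    M=[fk(q,o.x,(a,b))[1].T@R for q,_,R in X]
    print([np.round(m,2).tolist() for m in M])
E
```

```text
[19.957, -5.37, -53.582, 117.386, -19.032, -40.513] [0.53283, 0.17728, 0.3177] [[0.6051, -0.008, 0.7961], [0.0117, -0.9998, -0.019], [0.796, 0.0208, -0.6049]]
1 1 [ 0.7184 -2.6999  1.2283 -1.1099  1.1333 -0.2773] 0.1952315907645049
[[[0.0, -0.0, 1.0], [-0.87, 0.49, 0.0], [-0.49, -0.87, 0.0]], [[-0.75, -0.12, 0.65], [-0.61, -0.25, -0.75], [0.25, -0.96, 0.11]], [[-0.11, -0.54, 0.83], [0.92, -0.37, -0.11], [0.37, 0.76, 0.54]]]
1 -1 [ 0.7184 -2.6999  1.2283 -1.1099  1.1333 -0.2773] 0.1952315907645049
[[[0.0, -0.0, 1.0], [-1.0, 0.0, 0.0], [-0.0, -1.0, -0.0]], [[-0.75, -0.12, 0.65], [-0.45, -0.63, -0.63], [0.49, -0.77, 0.42]], [[-0.11, -0.54, 0.83], [0.51, 0.69, 0.52], [-0.86, 0.48, 0.2]]]
-1 1 [ 0.1351  0.2218  0.57    0.2835 -0.0045  0.4113] 0.1510813333257704
[[[0.0, 0.0, 1.0], [-0.87, 0.49, -0.0], [-0.49, -0.87, 0.0]], [[-0.0, -0.0, 1.0], [-0.91, 0.42, 0.0], [-0.42, -0.91, -0.0]], [[0.0, 0.0, 1.0], [-0.16, 0.99, -0.0], [-0.99, -0.16, -0.0]]]
-1 -1 [ 0.1351  0.2218  0.57    0.2835 -0.0045  0.4113] 0.1510813333257704
[[[0.0, 0.0, 1.0], [-1.0, -0.0, -0.0], [0.0, -1.0, 0.0]], [[-0.0, -0.0, 1.0], [-1.0, 0.0, -0.0], [-0.0, -1.0, -0.0]], [[0.0, 0.0, 1.0], [-1.0, -0.0, 0.0], [-0.0, -1.0, 0.0]]]
```

```bash
python3 - <<'E'
from kin import *
X=[([85.348,22.087,.389,-.025,-68.411,-14.817],[.20811245,.58877356,.2215722]),([72.1,2.8,-34,32.2,-51.5,-12.5],[.3879,.3444,.2628]),([19.957,-5.37,-53.582,117.386,-19.032,-40.513],[.53283,.17728,.3177])]
def rows(q):
    A=E("z",q[0]);B=A@E("y",q[1]);C=B@E("y",-q[2]);F=C@E("x",-q[3]);G=F@E("y",-q[4])
    return A,B,C,F,G
for nm,cols in(("b",lambda A,B,C,F,G:[A[:,0],A[:,2],B[:,2],C[:,0],C[:,2],G[:,0],A[:,1]]),("noe",lambda A,B,C,F,G:[A[:,2],B[:,2],C[:,0],G[:,0],A[:,1]]),("bF",lambda A,B,C,F,G:[A[:,2],B[:,2],C[:,0],F[:,1],G[:,0],A[:,1]]),("bG",lambda A,B,C,F,G:[A[:,2],B[:,2],C[:,0],A[:,1],G[:,0],G[:,2]]),("bFG",lambda A,B,C,F,G:[A[:,2],B[:,2],C[:,0],A[:,1],F[:,1],G[:,0],G[:,2]])):
    M=np.vstack([np.stack(cols(*rows(q)),1) for q,_ in X]);t=np.concatenate([t for _,t in X])
    x,*_=np.linalg.lstsq(M,t,rcond=None);print(nm,x.round(4),(M@x-t).round(4))
E
cat > kin.py <<'E'
import numpy as np
from scipy.optimize import least_squares
from scipy.spatial.transform import Rotation as Ro
E=lambda a,d:Ro.from_euler(a,d,degrees=True).as_matrix()
LO=np.array([-179.83,-69.29,-61.27,-181.25,-171.15,-177.46]);HI=np.array([179.83,118.12,80.66,117.63,-9.14,177.46])
M0=np.array([[0,0,1],[-1,0,0],[0,-1,0]],float)
def fk(q):
    A=E("z",q[0]);B=A@E("y",q[1]);C=B@E("y",-q[2]);F=C@E("x",-q[3]);G=F@E("y",-q[4]);W=G@E("x",-q[5])
    return np.array([0,0,.1599])+.5656*B[:,2]+.4214*C[:,0]-.1597*F[:,1]+.3069*G[:,0],W@M0
def ik(p,R,q0):
    def f(q):
        t,W=fk(q);return np.concatenate([(t-p)*10,Ro.from_matrix(R.T@W).as_rotvec()])
    o=least_squares(f,np.clip(q0,LO+.01,HI-.01),bounds=(LO,HI),x_scale=30);return o.x,o.cost**.5
def allik(p,R,n=40,seed=0):
    g=np.random.default_rng(seed);out=[]
    for _ in range(n):
        q0=np.array([np.degrees(np.arctan2(p[1],p[0]))+g.uniform(-40,40),g.uniform(-50,60),g.uniform(-60,60),g.uniform(-180,117),g.uniform(-120,-10),g.uniform(-170,170)])
        q,c=ik(p,R,q0)
        if c<1e-3 and not any(abs(q-o).max()<2 for o in out):out.append(q)
    return out
E
python3 - <<'E'
from kin import *;from h import toolR,RK
Hg=np.array([.68,.06,.18]);Ho=Hg+[-.0035,.1245,0];u=RK@np.array([-1,0,1])/2**.5
for pitch in(20,35,50,65):
  R0=toolR(pitch)
  for fl in(0,1):
    R=R0*np.array([-1,-1,1]) if fl else R0
    for n,H in(("g",Hg),("g_out",Hg+.08*u),("o",Ho),("o_out",Ho+.08*u)):
        S=allik(H+.019*R[:,2],R,14)
        print(pitch,"flip" if fl else "std",n,[q.round(0).astype(int).tolist() for q in S])
E
```

```text
20 std g [[-14, 24, -37, -158, -42, -101]]
20 std g_out [[-15, 13, -39, -151, -34, -109]]
20 std o [[2, 26, -41, -181, -48, -90]]
20 std o_out []
20 flip g [[-14, 24, -37, -158, -42, 79]]
20 flip g_out [[-15, 13, -39, -151, -34, 71]]
20 flip o [[2, 26, -41, -181, -48, 90]]
20 flip o_out []
35 std g []
35 std g_out []
35 std o []
35 std o_out []
35 flip g []
35 flip g_out []
35 flip o []
35 flip o_out []
50 std g []
50 std g_out []
50 std o []
50 std o_out []
50 flip g []
50 flip g_out []
50 flip o []
50 flip o_out []
65 std g [[21, 20, -23, 20, -24, 53]]
65 std g_out [[24, 12, -26, 18, -31, 54]]
65 std o [[32, 22, -23, 29, -26, 35]]
65 std o_out [[36, 14, -25, 26, -33, 36]]
65 flip g [[21, 20, -23, 20, -24, -127]]
65 flip g_out [[24, 12, -26, 18, -31, -126]]
65 flip o [[32, 22, -23, 29, -26, -145]]
65 flip o_out [[36, 14, -25, 26, -33, -144]]
```

```bash
python3 - <<'E'
from kin import *;from h import toolR,RK,PSI
Hg=np.array([.68,.06,.18]);Ho=Hg+[-.0035,.1245,0];u=RK@np.array([-1,0,1])/2**.5
for dy in(0,-12,12):
  for n,H,q0 in(("g",Hg,[21,20,-23,20,-24,53]),("g_out",Hg+.08*u,[24,12,-26,18,-31,54]),("o",Ho,[32,22,-23,29,-26,35]),("o_out",Ho+.08*u,[36,14,-25,26,-33,36])):
    q=np.array(q0,float);res=[]
    for pitch in(65,60,55,50,45,40):
        R=toolR(pitch,PSI+np.radians(dy));q,c=ik(H+.019*R[:,2],R,q);
        if c>2e-3:break
        res.append((pitch,q.round(0).astype(int).tolist()))
    print(dy,n,res[-2:])
# counter grasp, green wrench
m=np.array([.443,-.248,.006]);e=np.array([.5165,-.269,.006]);a=np.arctan2(e[1]-m[1],e[0]-m[0]);print("wrench yaw",np.degrees(a),np.linalg.norm(e-m))
for pitch in(90,100,110,120):
    R=toolR(pitch,a)
    for q in allik(m+.019*R[:,2],R,12):print(pitch,q.round(0).astype(int).tolist())
E
```

```text
0 g [(65, [21, 20, -23, 20, -24, 53]), (60, [18, 19, -34, 44, -12, 32])]
0 g_out [(65, [24, 12, -26, 18, -31, 54]), (60, [23, 10, -33, 31, -21, 42])]
0 o [(65, [32, 22, -23, 29, -26, 35]), (60, [28, 21, -33, 55, -16, 13])]
0 o_out [(55, [28, 11, -41, 70, -16, -1]), (50, [14, 10, -44, 114, -9, -34])]
-12 g [(60, [18, 19, -36, 60, -16, 6]), (55, [5, 18, -41, 108, -9, -30])]
-12 g_out [(55, [17, 9, -44, 72, -16, -4]), (50, [3, 9, -46, 115, -10, -36])]
-12 o [(55, [24, 21, -37, 84, -19, -23]), (50, [18, 20, -40, 109, -19, -43])]
-12 o_out [(50, [27, 12, -43, 88, -23, -28]), (45, [22, 12, -46, 108, -23, -44])]
12 g [(65, [20, 21, -18, 6, -27, 79]), (60, [20, 19, -23, 10, -18, 75])]
12 g_out [(60, [22, 11, -26, 10, -24, 73]), (55, [21, 9, -33, 20, -13, 64])]
12 o [(65, [31, 22, -19, 17, -26, 59]), (60, [29, 21, -29, 34, -14, 43])]
12 o_out [(65, [34, 14, -22, 17, -31, 57]), (60, [34, 12, -30, 27, -22, 47])]
wrench yaw -15.945395900922879 0.0764411538374454
90 [-11, 28, -31, 0, -30, 85]
100 [-11, 32, -24, -1, -44, 86]
110 [-12, 36, -17, -2, -57, 87]
120 [-12, 41, -10, -2, -69, 87]
```

```bash
cat >> h.py <<'E'
FL=np.array([-1,-1,1.])
def dtcp(s,tcp,R):delta(s,np.asarray(tcp)-.019*R[:,2],R)
E
python3 - <<'E'
from h import *;from station import r
from kin import fk,ik
s=r.sense();now(s);print(fk(s["joints"])[0]-s["tcp_pos"]);R=toolR(70);t=np.array([.5,.12,.28]);dtcp(s,t,R);print(ik(t,R,[30,10,-26,20,-30,54]))
R=toolR(65)
for q0 in([21,10,-26,20,-30,-126],):print(ik(np.array([.585,.057,.1444]),R*FL,q0))
E
```

```text
G [0.5177 0.1776 0.3292] pitch 37.22 yaw -1.37 y [-0.008 -1.     0.021] j [ 20.   -5.4 -53.6 117.4 -19.  -40.5] F [ 1.7 -3.   2.5] w 1.006 0.0
[-9.97229581e-06 -1.87486518e-04 -2.89408095e-05]
tcp [0.5  0.12 0.28] shift [-0.0505  0.0567 -0.0022] len 0.076 turn [  2.18 -32.74  -0.92] 32.8
(array([ 38.36307049,  -1.12552964, -28.92189593,  16.24171688,
       -47.12390513,  43.66420094]), np.float64(9.088260402463928e-16))
(array([  22.5451113 ,   12.22365182,  -43.10137077,   38.39169781,
        -14.11525359, -146.7226239 ]), np.float64(1.0620666623422797e-12))
```

The rows are not in the units I measure in: shifts go in units of 20 mm. I convert before sending: 0.057 m is 2.85, -0.05 m is -2.5.

```bash
python3 steer.py '[1,-2.5,2.85,0,2.2,-32.7,-0.9,1,-2.5,2.85,0,2.2,-32.7,-0.9,1,-2.5,2.85,0,2.2,-32.7,-0.9,1,-2.5,2.85,0,2.2,-32.7,-0.9,1,-2.5,2.85,0,2.2,-32.7,-0.9,1,-2.5,2.85,0,2.2,-32.7,-0.9]'; python3 -c "
from h import *;from station import r
now(r.sense())"
python3 steer.py '[1,0,0,0,0,0,60,1,0,0,0,0,0,60,1,0,0,0,0,0,60,1,0,0,0,0,0,60,1,0,0,0,0,0,60,1,0,0,0,0,0,60,1,0,0,0,0,0,60,1,0,0,0,0,0,60]' >/dev/null
python3 steer.py '[1,0,0,0,0,0,60,1,0,0,0,0,0,60,1,0,0,0,0,0,60,1,0,0,0,0,0,60,1,0,0,0,0,0,60,1,0,0,0,0,0,60,1,0,0,0,0,0,60,1,0,0,0,0,0,60]'>/dev/null
python3 steer.py '[1,0,0,0,0,0,60,1,0,0,0,0,0,60,1,0,0,0,0,0,60,1,0,0,0,0,0,60,1,0,0,0,0,0,60,1,0,0,0,0,0,60,1,0,0,0,0,0,60,1,0,0,0,0,0,60]'>/dev/null
python3 - <<'E'
from h import *;from station import r
s=r.sense();now(s);R=toolR(65)*FL;dtcp(s,[.585,.057,.1444],R)
E
```

```text
time_s: 2.35
tcp_pos: [0.5085, 0.1186, 0.2838]
ee_rot: [[0.844, -0.004, 0.537], [0.013, -1.0, -0.028], [0.537, 0.031, -0.843]]
wrist_force: [1.2, -1.1, 1.0]
gripper_width: 0.999
gripper_force: 0.0
G [0.4983 0.1191 0.2998] pitch 57.49 yaw -2.99 y [-0.004 -1.     0.031] j [ 39.3  -4.9 -43.6  41.5 -33.1  19.2] F [ 1.2 -1.1  1. ] w 0.999 0.0
G [0.4995 0.1183 0.301 ] pitch 57.2 yaw -3.06 y [ 0.003  0.999 -0.033] j [  39.1   -5.   -43.7   42.   -32.9 -160.9] F [-0.1 -0.1  0.7] w 0.999 0.0
tcp [0.585  0.057  0.1444] shift [ 0.0138 -0.0559  0.1607] len 0.171 turn [-2.46  7.72 -0.58] 8.1
```

```bash
python3 steer.py '[1,0.7,-2.8,8.05,-2.5,7.7,-0.6,1,0.7,-2.8,8.05,-2.5,7.7,-0.6,1,0.7,-2.8,8.05,-2.5,7.7,-0.6,1,0.7,-2.8,8.05,-2.5,7.7,-0.6,1,0.7,-2.8,8.05,-2.5,7.7,-0.6,1,0.7,-2.8,8.05,-2.5,7.7,-0.6,1,0.7,-2.8,8.05,-2.5,7.7,-0.6]' >/dev/null
python3 - <<'E'
from h import *;from station import r
s=r.sense();now(s);R=toolR(65)*FL;dtcp(s,[.585,.057,.1444],R);dtcp(s,[.6745,.059,.1444],R)
E
```

```text
G [0.5774 0.0572 0.1632] pitch 64.76 yaw 1.89 y [-0.026  1.     0.003] j [  22.5   12.1  -43.2   38.7  -13.9 -147.1] F [-0.4 -1.2  0.3] w 1.001 0.0
tcp [0.585  0.057  0.1444] shift [ 0.0012 -0.0004  0.0013] len 0.002 turn [ 0.15  0.24 -0.13] 0.3
tcp [0.6745 0.059  0.1444] shift [-0.0798 -0.0007  0.0394] len 0.089 turn [ 0.15  0.24 -0.13] 0.3
```

```bash
python3 steer.py '[1,-1.35,0,0.65,0,0,0,1,-2.65,0,1.3,0,0,0,1,-3.4,0,1.7,0,0,0,1,-4,-0.05,1.95,0,0,0,1,-4,-0.05,1.95,0,0,0]'
python3 - <<'E'
from h import *;from station import r
now(r.sense());c=r.capture("side");d=r.capture("scene");np.savez("side1.npz",**c)
a=cv2.resize(c["pixels"][100:290,310:480,::-1],(403,450));b=cv2.resize(d["pixels"][170:330,290:450,::-1],(397,450))
cv2.imwrite("pics/g1.png",np.hstack([a,b]))
E
```

```text
time_s: 5.95
tcp_pos: [0.6759, 0.0597, 0.1457]
ee_rot: [[-0.903, -0.026, 0.428], [-0.021, 1.0, 0.015], [-0.428, 0.005, -0.904]]
wrist_force: [-0.9, 0.5, -0.6]
gripper_width: 1.0
gripper_force: 0.0
G [0.6677 0.0594 0.1628] pitch 64.63 yaw 2.07 y [-0.026  1.     0.005] j [  21.2   20.2  -27.6   24.6  -19.7 -131.3] F [-0.9  0.5 -0.6] w 1.0 0.0
```

View pics/g1.png

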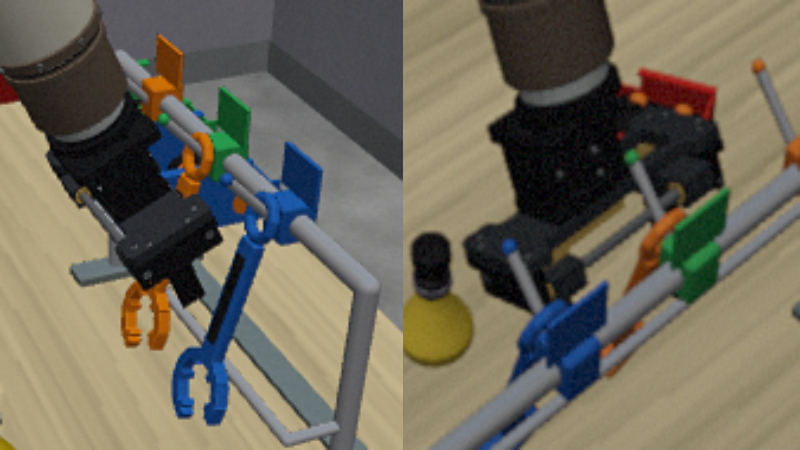

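The fingers straddle the orange handle just above the head, and the body clears the peg tips. I'll close the gripper.

```bash
python3 steer.py '[0,0,0,0,0,0,0,0,0,0,0,0,0,0,0,0,0,0,0,0,0,0,0,0,0,0,0,0,0,0,0,0,0,0,0,0,0,0,0,0,0,0,0,0,0,0,0,0,0,0,0,0,0,0,0,0]' >/dev/null
python3 - <<'E'
from h import *;from station import r
s=r.sense();now(s);C=s["ee_rot"];u=RK@np.array([-1,0,1])/2**.5
print("u in tool",(C.T@u).round(3),"y",(C.T@np.array([-.0035,.1245,-.0002])).round(4))
E
```

```text
G [0.6656 0.057  0.1596] pitch 64.96 yaw 1.68 y [-0.023  1.     0.003] j [  21.    20.3  -27.9   24.6  -19.7 -131.4] F [-0.5  0.6 -0.5] w 0.355 0.0
u in tool [ 0.341 -0.001 -0.94 ] y [0.0009 0.1245 0.0002]
```

In the tool's units: -0.085 m is -4.25, -0.075 m is -3.75.

```bash
python3 steer.py '[0,0,0,0,0,0,0,0,0,0,0,0,0,0,0,0,0,0,0,0,0,0,0,0,0,0,0,0,0,0,0,0,0,0,0]'
python3 steer.py '[0,0.35,0,-0.95,0,0,0,0,0.7,0,-1.9,0,0,0,0,1,0,-2.8,0,0,0,0,1.35,0,-3.75,0,0,0,0,1.55,0,-4.25,0,0,0,0,1.55,0,-4.25,0,0,0]'
python3 - <<'E'
from h import *;from station import r
s=r.sense();now(s);c=r.capture("side");d=r.capture("scene");np.savez("side2.npz",**c);np.savez("scene2.npz",**d)
a=cv2.resize(c["pixels"][80:290,290:480,::-1],(407,450));b=cv2.resize(d["pixels"][140:310,290:440,::-1],(397,450))
cv2.imwrite("pics/g2.png",np.hstack([a,b]))
C=s["ee_rot"];print("y",(C.T@np.array([-.0035,.1245,-.0002])).round(4))
E
```

```text
time_s: 7.35
tcp_pos: [0.6737, 0.0573, 0.1426]
ee_rot: [[-0.906, -0.023, 0.423], [-0.019, 1.0, 0.012], [-0.423, 0.003, -0.906]]
wrist_force: [0.6, 0.2, 0.5]
gripper_width: 0.254
gripper_force: 29.9
time_s: 7.95
tcp_pos: [0.6092, 0.0558, 0.2074]
ee_rot: [[-0.905, -0.023, 0.425], [-0.019, 1.0, 0.013], [-0.425, 0.004, -0.905]]
wrist_force: [0.2, 0.4, -1.0]
gripper_width: 0.246
gripper_force: 30.0
G [0.6011 0.0556 0.2246] pitch 64.87 yaw 1.8 y [-0.023  1.     0.004] j [  24.3   10.3  -30.2   20.5  -27.5 -129.4] F [ 0.2  0.4 -1. ] w 0.246 30.0
y [0.0009 0.1245 0.0004]
```

View pics/g2.png

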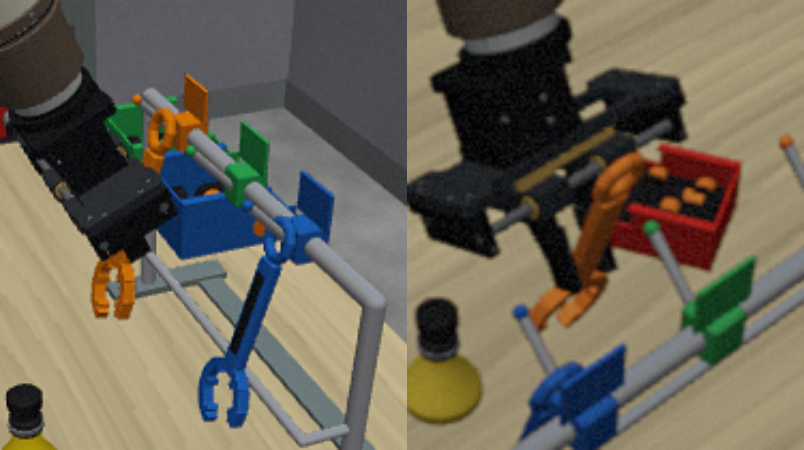

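The wrench is off the green peg and held upright. Its eye is at about (366,140) in the side view and (371,206) in the scene view. I'll measure the eye against the orange peg.

```bash
python3 - <<'E'
from h import *
S,D=load("scene2.npz"),load("side2.npz")
m=mask(D,"orange").astype(np.uint8)*255;m[:, :355]=0;m[165:]=0
cs,h=cv2.findContours(m,cv2.RETR_CCOMP,cv2.CHAIN_APPROX_NONE)
for c,hh in zip(cs,h[0]):
    if cv2.contourArea(c)>10:
        M=cv2.moments(c);print("side","hole" if hh[3]>=0 else "out",cv2.contourArea(c),M["m10"]/M["m00"],M["m01"]/M["m00"],cv2.boundingRect(c))
m=mask(S,"orange").astype(np.uint8);m[270:]=0;m[:,:330]=0;m[:,400:]=0
k,l,st,ce=cv2.connectedComponentsWithStats(m);print(st,ce.round(1))
i=1+st[1:,4].argmax()
P=cloud(S);q=P[l==i];print(np.percentile(q,[2,50,98],0).round(4))
ys,xs=np.where(l==i)
for y in range(196,260,4):
    x=xs[ys==y]
    if len(x):print(y,x.min(),x.max(),end="; ")
u,s,vt=np.linalg.svd(q-q.mean(0));print("axis",vt[0])
p,e=tri([ray(S,372,206),ray(D,366,139.8)]);print(p,e)
E
```

```text
side out 578.5 371.98530682800344 137.8311725727456 (356, 115, 31, 46)
side hole 36.5 364.9680365296803 141.15981735159818 (363, 135, 5, 13)
[[     0      0    640    480 306048]
 [   347     79      1      1      1]
 [   349     78      1      1      1]
 [   346     81      2      1      2]
 [   349     80      1      1      1]
 [   353     80      1      1      1]
 [   344     83      1      1      1]
 [   350     83      3      2      3]
 [   359     83      1      1      1]
 [   362     83      1      1      1]
 [   340     84      1      1      1]
 [   355     84      1      1      1]
 [   367     84      1      1      1]
 [   339     87      2      2      2]
 [   342     86      4      4      6]
 [   352     87      1      1      1]
 [   356     86      2      1      2]
 [   362     86      1      1      1]
 [   365     86      1      1      1]
 [   367     86      1      1      1]
 [   360     89      2      2      2]
 [   365     88      1      1      1]
 [   372     88      2      2      2]
 [   380     89      1      1      1]
 [   340     91      1      1      1]
 [   344 
[... 5755 characters left out ...]
396.8 213.2]
 [389.1 216.9]
 [376.  216. ]
 [376.  221. ]
 [379.5 223.5]
 [382.  222. ]
 [384.5 223.5]
 [376.  226. ]
 [397.  226. ]
 [370.  229. ]
 [396.  230. ]
 [367.  232. ]
 [370.  233. ]
 [377.  232. ]
 [374.  234. ]
 [377.5 235. ]
 [381.5 236. ]
 [393.5 239. ]
 [397.5 240. ]]
[[0.4193 0.0244 0.0235]
 [0.6171 0.0541 0.2457]
 [0.6433 0.3147 0.3367]]
200 369 386; 204 364 388; 208 361 376; 212 360 373; 216 360 371; 220 359 370; 224 357 368; 228 356 366; 232 354 364; 236 352 362; 240 354 360; 244 355 364; 248 345 364; 252 341 361; 256 338 357; axis [-0.48102176  0.50403516 -0.71733299]
[0.63711235 0.05951623 0.31947831] [np.float64(0.0003677763420230655), np.float64(0.0003677763420229518)]
```

The eye is at (0.637, 0.060, 0.320), 37 mm beyond the green tip and as expected. I'll shift it across by the tip-to-tip vector and thread it.

In the tool's units: 0.1245 m is 6.225, 0.06 m is 3.

```bash
python3 steer.py '[0,0,1.5,0,0,0,0,0,0,3,0,0,0,0,0,0.05,4.5,0,0,0,0,0,0.05,5.75,0,0,0,0,0,0.05,6.225,0,0,0,0,0,0.05,6.225,0,0,0,0,0,0.05,6.225,0,0,0,0]' | sed -n 2p
python3 - <<'E'
from h import *;from station import r
s=r.sense();now(s);c=r.capture("side");d=r.capture("scene");np.savez("side3.npz",**c);np.savez("scene3.npz",**d)
a=cv2.resize(c["pixels"][60:240,280:440,::-1],(400,450));b=cv2.resize(d["pixels"][130:290,350:490,::-1],(394,450))
cv2.imwrite("pics/g3.png",np.hstack([a,b]))
E
```

```text
tcp_pos: [0.6057, 0.1794, 0.2054]
G [0.5977 0.1791 0.2226] pitch 65.05 yaw 1.54 y [-0.022  1.     0.002] j [  36.2   12.8  -29.8   29.   -29.7 -148.1] F [ 0.5 -0.2 -1.6] w 0.251 30.0
```

View pics/g3.png

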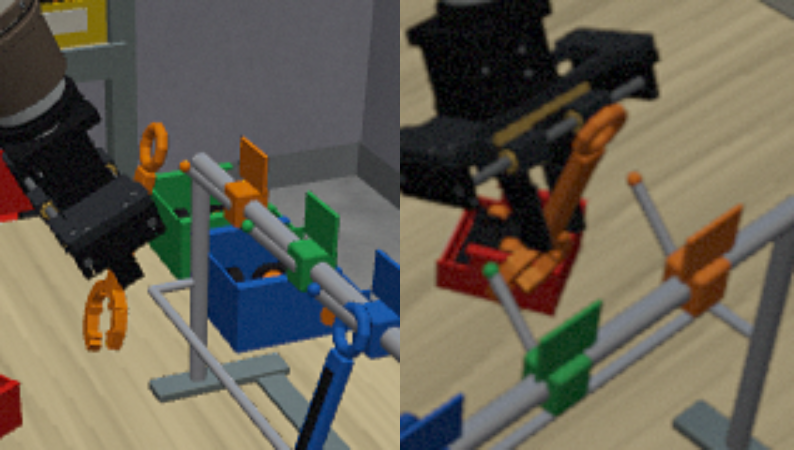

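The eye is at about (342,118) in the side view and (422,176) in the scene view, ahead of the orange tip.

```bash
python3 - <<'E'
from h import *;from station import r
S,D=load("scene3.npz"),load("side3.npz");t=np.load("tips.npz")["orange"]
p,e=tri([ray(S,422.3,175.5),ray(D,342,118.4)]);u=np.array([-1,0,1])/2**.5
q=RK.T@(p-t);print(p,e,"rack frame from tip",q,"along peg",q@u,"normal",q@[.7071,0,.7071])
C=r.sense()["ee_rot"];print("-u tool",(-C.T@RK@u).round(3))
E
```

```text
[0.63325622 0.18192996 0.31667993] [np.float64(0.000510400607880133), np.float64(0.0005104006078800264)] rack frame from tip [-0.02690129 -0.00114438  0.02262887] along peg 0.03502311035610799 normal -0.0030210249088221293
-u tool [-0.342  0.002  0.94 ]
```

In the tool's units: 0.085 m is 4.25, -0.031 m is -1.55.

```bash
python3 steer.py '[0,-0.35,0.05,0.95,0,0,0,0,-0.65,0.05,1.8,0,0,0,0,-0.9,0.05,2.5,0,0,0,0,-1.1,0.05,3,0,0,0,0,-1.25,0.05,3.5,0,0,0,0,-1.4,0.05,3.9,0,0,0,0,-1.55,0.05,4.25,0,0,0,0,-1.55,0.05,4.25,0,0,0]' | sed -n '2p;6p'
python3 - <<'E'
from h import *;from station import r
s=r.sense();now(s);c=r.capture("side");d=r.capture("scene")
a=cv2.resize(c["pixels"][80:260,300:460,::-1],(400,450));b=cv2.resize(d["pixels"][150:310,370:510,::-1],(394,450))
cv2.imwrite("pics/g4.png",np.hstack([a,b]))
E
```

```text
tcp_pos: [0.6704, 0.1828, 0.1424]
gripper_force: 30.0
G [0.6623 0.1826 0.1596] pitch 64.94 yaw 1.68 y [-0.023  1.     0.003] j [  31.6   22.1  -27.8   35.   -21.6 -151. ] F [ 0.4  0.1 -1.4] w 0.25 30.0
```

View pics/g4.png

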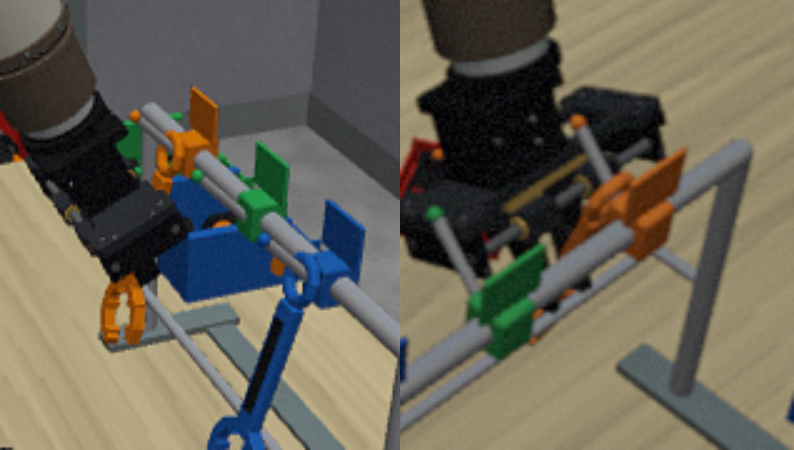

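The eye is threaded on the orange peg, against the clip, and the forces are small. I'll release and back off.

In the tool's units: 0.1 m is 5, 0.09 m is 4.5.

```bash
python3 steer.py '[0.85,0,0,0,0,0,0,0.85,0,0,0,0,0,0,0.85,0,0,0,0,0,0,0.85,0,0,0,0,0,0,0.85,0,0,0,0,0,0,0.85,0,0,0,0,0,0,0.85,0,0,0,0,0,0,0.85,0,0,0,0,0,0]' >/dev/null
python3 steer.py '[0.85,0,0,0,0,0,0,0.85,0.5,0,-0.25,0,0,0,0.85,1.5,0,-0.75,0,0,0,0.85,3,0,-1.45,0,0,0,0.85,4.5,0,-2.2,0,0,0,0.85,5,0,-2.5,0,0,0,0.85,5,0,-2.5,0,0,0]' >/dev/null
python3 - <<'E'
from h import *;from station import r
from kin import ik
s=r.sense();now(s);D=r.capture("side");S=r.capture("scene");P=cloud(D);t=np.load("tips.npz")["orange"];o=t-.062*RK@np.array([-1,0,1])/2**.5
q=(P-o)@RK
M=mask(D,"orange")&(abs(q[...,1])<.045)&(abs(q[...,0])<.1)&(abs(q[...,2]+.06)<.12)
for z in np.arange(-.16,.04,.02):
    k=q[M&(q[...,2]>z)&(q[...,2]<z+.02)]
    if len(k)>3:print(round(z+.01,3),len(k),np.median(k,0).round(4))
# green wrench: eye holes and jar
for n,c in(("scene",S),("side",D)):
    P=cloud(c);h=cv2.cvtColor(c["pixels"],cv2.COLOR_RGB2HSV);box=(P[...,0]>.35)&(P[...,0]<.6)&(P[...,1]<-.1)&(P[...,1]>-.35)
    k=P[box&(P[...,2]>.02)];print(n,"jar",len(k),np.percentile(k,[3,50,97],0).round(3).tolist())
    G=P[box&mask(c,"green")];print("green z",np.median(G[:,2]).round(4))
# head centre ~ use head/ring centroids triangulated: eye
p,e=tri([ray(S,193.9,369.6),ray(D,369.2,403.6)]);print("eye",p,e)
p2,e2=tri([ray(S,183.1,339.4),ray(D,325.4,404.8)]);print("insert",p2,e2)
E
```

```text
G [0.5492 0.1797 0.1632] pitch 64.93 yaw 1.75 y [-0.023  1.     0.003] j [  34.9   12.3  -45.3   51.1  -17.3 -170.9] F [ 0.1 -1.2  0.7] w 0.851 0.0
-0.15 111 [-0.058  -0.0254 -0.1498]
-0.13 110 [-0.0534 -0.0203 -0.1281]
-0.11 74 [-0.0487 -0.0097 -0.1121]
-0.09 50 [-0.0404 -0.0107 -0.0899]
-0.07 45 [-0.0348 -0.0111 -0.0695]
-0.05 51 [-0.0293 -0.0105 -0.0504]
-0.03 56 [-0.0243 -0.0106 -0.0274]
-0.01 105 [-0.0166 -0.0096 -0.0081]
0.01 182 [ 0.0022 -0.0137  0.0137]
0.03 120 [ 0.0175 -0.0051  0.0274]
scene jar 433 [[0.488, -0.211, 0.021], [0.509, -0.197, 0.052], [0.519, -0.179, 0.058]]
green z 0.012
side jar 545 [[0.483, -0.21, 0.021], [0.497, -0.201, 0.051], [0.515, -0.179, 0.057]]
green z 0.0116
eye [ 0.51627054 -0.26879504  0.00540958] [np.float64(0.0006162881188287953), np.float64(0.0006162881188286758)]
insert [ 0.44590311 -0.25079166  0.01120219] [np.float64(0.0009347502152122979), np.float64(0.0009347502152121875)]
```

The orange wrench now hangs just as it did before. Green eye: (0.516, -0.269, 0.005); insert top at 0.011; yaw about -15°; jar at (0.50, -0.196), z 0.055. All of this matches the text. Next is the green grasp.

In the tool's units: -0.1 m is -5, -0.05 m is -2.5.

```bash
python3 steer.py '[0.55,0,0,-2.5,0,0,0,0.55,0,0,-5,0,0,0,0.55,0,0,-5,0,0,0]' >/dev/null
python3 - <<'E'
from h import *;from station import r
from kin import ik
s=r.sense();now(s);a=np.radians(-15);R=toolR(90,a)*FL;g=np.array([.413,-.2411,0])
for z in(.14,.004):
    dtcp(s,g+[0,0,z],R);print(ik(g+[0,0,z],R,[-11,28,-31,0,-30,-95])[0].round(1))
E
```

```text
G [0.5098 0.1823 0.26  ] pitch 64.44 yaw 2.87 y [-0.025  1.     0.012] j [  43.6    2.5  -36.8   29.8  -34.5 -154.7] F [0.6 0.8 0.2] w 0.662 0.0
tcp [ 0.413  -0.2411  0.14  ] shift [ 0.1463 -0.4223  0.0384] len 0.449 turn [ 4.34 25.27 15.99] 30.2
[-10.8  12.6 -26.4  -0.  -51.  -94.2]
tcp [ 0.413  -0.2411  0.004 ] shift [ 0.205  -0.4239  0.1611] len 0.498 turn [ 4.34 25.27 15.99] 30.2
[-10.8  24.7 -34.7  -0.  -30.6 -94.2]
```

In the tool's units: -0.422 m is -21.1, 0.146 m is 7.3.

```bash
python3 steer.py '[0.55,7.3,-21.1,1.9,4.3,25.3,16,0.55,7.3,-21.1,1.9,4.3,25.3,16,0.55,7.3,-21.1,1.9,4.3,25.3,16,0.55,7.3,-21.1,1.9,4.3,25.3,16,0.55,7.3,-21.1,1.9,4.3,25.3,16,0.55,7.3,-21.1,1.9,4.3,25.3,16,0.55,7.3,-21.1,1.9,4.3,25.3,16,0.55,7.3,-21.1,1.9,4.3,25.3,16]' >/dev/null
python3 - <<'E'
from h import *;from station import r
s=r.sense();now(s);R=toolR(90,np.radians(-15))*FL;g=np.array([.413,-.2411,0]);dtcp(s,g+[0,0,.1],R)
E
```

```text
G [ 0.4218 -0.2009  0.1675] pitch 89.35 yaw -134.37 y [ 0.261  0.965 -0.01 ] j [  -5.1   11.   -27.3    0.6  -52.1 -100.4] F [ 1.1  0.1 -0.2] w 0.547 0.0
tcp [ 0.413  -0.2411  0.1   ] shift [-0.0024 -0.0404  0.0489] len 0.064 turn [-0.57 -0.32 -0.13] 0.7
```

```bash
python3 steer.py '[0.55,-0.1,-2,2.45,-0.6,-0.3,0,0.55,-0.1,-2,2.45,-0.6,-0.3,0,0.55,-0.1,-2,2.45,-0.6,-0.3,0,0.55,-0.1,-2,2.45,-0.6,-0.3,0]' >/dev/null
python3 - <<'E'
from h import *;from station import r
s=r.sense();now(s);R=toolR(90,np.radians(-15))*FL;g=np.array([.413,-.2411,0]);dtcp(s,g+[0,0,.004],R)
c=r.capture("wrist");np.savez("w2.npz",**c);cv2.imwrite("pics/w2.png",c["pixels"][:,:,::-1])
E
```

```text
G [ 0.4134 -0.2385  0.1199] pitch 89.99 yaw -145.13 y [ 0.26   0.965 -0.   ] j [-10.4  15.5 -29.4   0.  -45.1 -94.7] F [ 0.7 -0.3 -0.4] w 0.551 0.0
tcp [ 0.413  -0.2411  0.004 ] shift [-0.0003 -0.0026  0.0969] len 0.097 turn [-0.01 -0.01 -0.1 ] 0.1
```

View pics/w2.png

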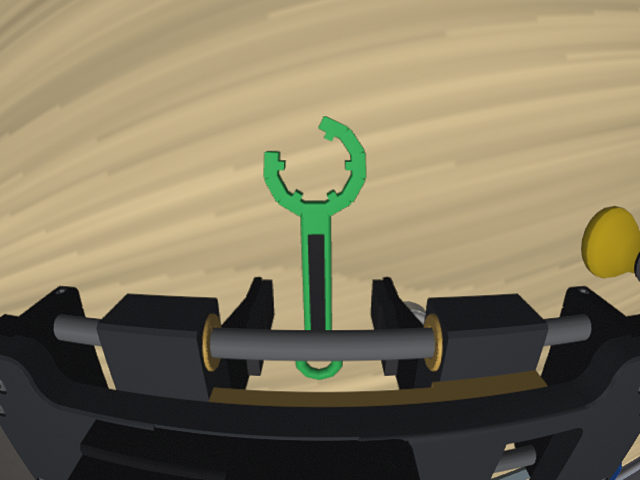

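The wrist view shows the green handle upright and midway between the fingers (handle at column 317, fingers at 270 and 375). I'll descend and close.

```bash
python3 steer.py '[0.55,0,-0.1,1.75,0,0,0,0.55,0,-0.1,3.25,0,0,0,0.55,0,-0.1,4.25,0,0,0,0.55,0,-0.1,4.85,0,0,0,0.55,0,-0.1,4.85,0,0,0,0,0,-0.1,4.85,0,0,0,0,0,-0.1,4.85,0,0,0,0,0,-0.1,4.85,0,0,0]' | sed -n 2p
python3 steer.py '[0,0,0,0,0,0,0,0,0,0,0,0,0,0,0,0,0,0,0,0,0,0,0,0,0,0,0,0]'
python3 steer.py '[0,0,0,-2,0,0,0,0,0,0,-4,0,0,0,0,0,0,-6,0,0,0,0,0,0,-8,0,0,0,0,0,0,-10,0,0,0,0,0,0,-10,0,0,0]'
python3 - <<'E'
from h import *;from station import r
from kin import ik
s=r.sense();now(s)
t=np.load("tips.npz")["green"];R=toolR(65)*FL;o=t-.062*RK@np.array([-1,0,1])/2**.5
# eye to 40 mm beyond tip; eye = tcp +.107*wrench x(-tool x) - .004*z
for d in(.040,):
    eye=t+d*RK@np.array([-1,0,1])/2**.5;tcp=eye+.107*R[:,0]+.002*R[:,2];dtcp(s,tcp,R);print(eye,ik(tcp,R,[24,12,-26,18,-31,-126]))
E
```

```text
tcp_pos: [0.4124, -0.2403, 0.0047]
time_s: 14.1
tcp_pos: [0.4118, -0.2405, 0.0042]
ee_rot: [[-0.965, 0.261, -0.0], [0.261, 0.965, 0.0], [0.0, 0.0, -1.0]]
wrist_force: [-0.3, 1.3, 5.7]
gripper_width: 0.246
gripper_force: 30.0
time_s: 14.7
tcp_pos: [0.4146, -0.2417, 0.2091]
ee_rot: [[-0.966, 0.26, 0.01], [0.26, 0.966, -0.004], [-0.011, -0.001, -1.0]]
wrist_force: [0.8, 0.1, -0.1]
gripper_width: 0.245
gripper_force: 30.0
G [ 0.4144 -0.2416  0.2281] pitch 89.37 yaw -18.77 y [ 0.26   0.966 -0.001] j [-10.7   8.1 -20.9   0.1 -60.4 -94.4] F [ 0.8  0.1 -0.1] w 0.245 30.0
tcp [0.5392 0.0559 0.2756] shift [-0.0437  0.3197 -0.0662] len 0.329 turn [ -3.76 -24.2  -16.32] 29.4
[0.63532129 0.05849932 0.32262259] (array([  28.84436485,   -0.40512718,  -31.04154987,   18.23197615,
        -38.28187595, -129.56618554]), np.float64(9.4157420922145e-14))
```

In the tool's units: 0.32 m is 16, -0.066 m is -3.3.

```bash
python3 steer.py '[0,-2.2,16,-3.3,-3.8,-24.2,-16.3,0,-2.2,16,-3.3,-3.8,-24.2,-16.3,0,-2.2,16,-3.3,-3.8,-24.2,-16.3,0,-2.2,16,-3.3,-3.8,-24.2,-16.3,0,-2.2,16,-3.3,-3.8,-24.2,-16.3,0,-2.2,16,-3.3,-3.8,-24.2,-16.3,0,-2.2,16,-3.3,-3.8,-24.2,-16.3,0,-2.2,16,-3.3,-3.8,-24.2,-16.3]' >/dev/null
python3 steer.py '[0,0,0,0,0,0,0,0,0,0,0,0,0,0]' >/dev/null
python3 - <<'E'
from h import *;from station import r
s=r.sense();now(s);R=toolR(65)*FL;dtcp(s,[.5392,.0559,.2756],R)
c=r.capture("side");d=r.capture("scene");np.savez("side5.npz",**c);np.savez("scene5.npz",**d)
for n,k in(("side",c),("scene",d)):
    P=cloud(k);M=mask(k,"green")&(P[...,2]>.2)&(P[...,0]<.68)&(P[...,0]>.4);m=M.astype(np.uint8)
    K,l,st,ce=cv2.connectedComponentsWithStats(m)
    for i in range(1,K):
        if st[i,4]>8:q=P[l==i];print(n,st[i],ce[i].round(1),np.median(q,0).round(3))
    cs,h=cv2.findContours(m,cv2.RETR_CCOMP,cv2.CHAIN_APPROX_NONE)
    for ct,hh in zip(cs,h[0]):
        if hh[3]>=0 and cv2.contourArea(ct)>4:M=cv2.moments(ct);print(n,"hole",M["m10"]/M["m00"],M["m01"]/M["m00"],cv2.contourArea(ct),cv2.boundingRect(ct))
a=cv2.resize(c["pixels"][60:260,270:450,::-1],(405,450));b=cv2.resize(d["pixels"][130:310,270:430,::-1],(395,444));b=cv2.copyMakeBorder(b,0,6,0,0,0)
cv2.imwrite("pics/g5.png",np.hstack([a,b]))
E
```

```text
G [0.5288 0.0557 0.2854] pitch 65.81 yaw 1.98 y [-0.025  1.     0.004] j [  28.8   -0.   -31.3   17.4  -38.2 -129.1] F [-0.4  0.7 -1.8] w 0.251 30.0
tcp [0.5392 0.0559 0.2756] shift [-0.0055 -0.0001 -0.0058] len 0.008 turn [ 0.18 -0.81 -0.22] 0.9
side [321 135  54  39 478] [350.4 152.6] [0.606 0.048 0.306]
side [377 148   4   5  17] [378.6 149.9] [0.662 0.056 0.297]
side [275 172  38  30 484] [294.8 185.7] [0.493 0.058 0.255]
side hole 303.0 181.0 6.0 (302, 179, 3, 5)
side hole 364.6468646864686 142.4257425742574 50.5 (359, 138, 12, 9)
scene [325 184  11  11  58] [329.  189.2] [0.512 0.068 0.267]
scene [308 187   8   6  37] [311.9 189.6] [0.469 0.062 0.242]
scene [299 196  21   9 125] [309.2 200.6] [0.508 0.026 0.259]
scene [329 197  54  18 409] [358.8 205.4] [0.62  0.048 0.312]
scene [380 224   5   4  14] [381.9 225.4] [0.666 0.057 0.297]
scene hole 370.40909090909093 207.72727272727272 44.0 (365, 204, 12, 8)
```

View pics/g5.png

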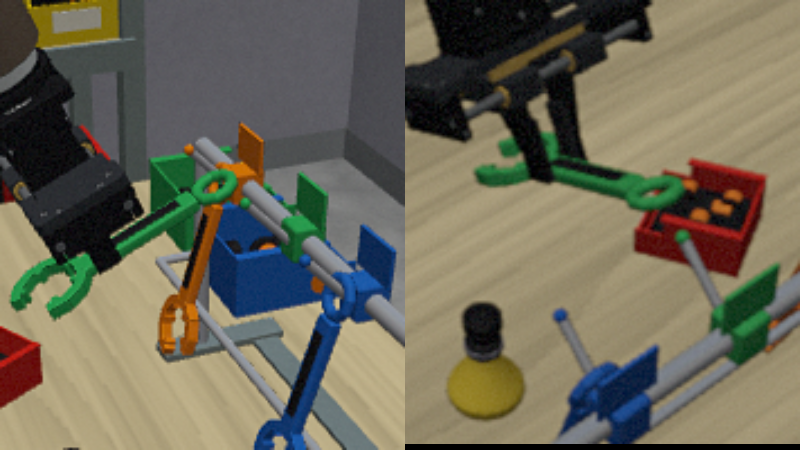

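The green wrench is held head back, with its eye at (365,142) in the side view and (370,208) in the scene view, just beyond the green tip.

```bash
python3 - <<'E'
from h import *;from station import r
S,D=load("scene5.npz"),load("side5.npz");t=np.load("tips.npz")["green"];U=RK@np.array([-1,0,1])/2**.5;o=t-.062*U
p,e=tri([ray(S,370.4,207.7),ray(D,364.65,142.4)]);q=RK.T@(p-o);u=np.array([-1,0,1])/2**.5;n=np.array([1,0,1])/2**.5
print(p,e,"along",q@u,"lat",q[1],"norm",q@n)
s=r.sense();C=s["ee_rot"];print("tcp->eye tool",(C.T@(p-s["tcp_pos"])).round(4))
for z in(.085,.066,.016):print(z,(C.T@(o+z*U-p)).round(4))
E
```

```text
[0.6344003  0.05874886 0.31467605] [np.float64(0.0007207673238020812), np.float64(0.0007207673238020989)] along 0.09702719060865138 lat 0.000274277346181078 norm -0.0062652973729722256
tcp->eye tool [-0.1078  0.0008 -0.0017]
0.085 [-0.0101 -0.0003  0.009 ]
0.066 [-0.0168 -0.0003  0.0268]
0.016 [-0.0345 -0.0004  0.0736]
```

In the tool's units: -0.01 m is -0.5, 0.009 m is 0.45.

```bash
python3 steer.py '[0,-0.5,0,0.45,0,0,0,0,-0.5,0,0.45,0,0,0,0,-0.5,0,0.45,0,0,0]' >/dev/null
python3 - <<'E'
from h import *;from station import r
t=np.load("tips.npz")["green"];U=RK@np.array([-1,0,1])/2**.5;o=t-.062*U
s=r.sense();now(s);C=s["ee_rot"];p=s["tcp_pos"]+C@[-.1078,.0006,-.0017];q=RK.T@(p-o)
print("eye peg: along",q@[-.7071,0,.7071],"lat",q[1],"norm",q@[.7071,0,.7071])
for z in(.066,.04,.016):print(z,(C.T@(o+z*U-p)).round(4))
E
```

```text
G [0.5429 0.0565 0.2823] pitch 65.7 yaw 2.02 y [-0.025  1.     0.005] j [  27.9    1.6  -30.    17.2  -37.5 -128.3] F [-1.2  0.2 -1. ] w 0.25 30.0
eye peg: along 0.08456165176628103 lat 0.0007176817641782878 norm 0.0007940046459051775
0.066 [-0.0058 -0.0008  0.0176]
0.04 [-0.015  -0.0008  0.042 ]
0.016 [-0.0235 -0.0008  0.0644]
```

In the tool's units: 0.064 m is 3.2, 0.053 m is 2.65.

```bash
python3 steer.py '[0,-0.3,-0.05,0.9,0,0,0,0,-0.5,-0.05,1.5,0,0,0,0,-0.75,-0.05,2.1,0,0,0,0,-0.95,-0.05,2.65,0,0,0,0,-1.175,-0.05,3.2,0,0,0,0,-1.175,-0.05,3.2,0,0,0]' >/dev/null
python3 - <<'E'
from h import *;from station import r
t=np.load("tips.npz")["green"];U=RK@np.array([-1,0,1])/2**.5;o=t-.062*U
s=r.sense();now(s);C=s["ee_rot"];p=s["tcp_pos"]+C@[-.1078,.0006,-.0017];q=RK.T@(p-o)
print("eye peg: along",q@[-.7071,0,.7071],"lat",q[1],"norm",q@[.7071,0,.7071],"tcp rack",RK.T@(s["tcp_pos"]-o))
# arc of the grip point about the eye, lean 65 -> 18
e=RK.T@(p-o)
for lam in(55,45,35,25,18):
    w=np.array([np.sin(np.radians(lam)),0,np.cos(np.radians(lam))]);g=e-.1078*w
    print(lam,g.round(4),(C.T@(o+RK@g-s["tcp_pos"])).round(4))
c=r.capture("side");d=r.capture("scene")
for n,k in(("side",c),("scene",d)):
    m=mask(k,"green").astype(np.uint8);K,l,st,ce=cv2.connectedComponentsWithStats(m)
    print(n,[(st[i].tolist()) for i in range(1,K) if st[i,4]>10 and 270<ce[i][0]<430 and 130<ce[i][1]<320])
E
```

```text
G [0.5913 0.0576 0.233 ] pitch 65.71 yaw 2.06 y [-0.026  1.     0.004] j [  25.     9.2  -29.4   18.6  -30.1 -127.9] F [-0.3 -0.4  0.1] w 0.247 30.0
eye peg: along 0.015463110475061239 lat 0.0006403530998126254 norm 0.00017108906404152222 tcp rack [-0.10836935  0.00034335 -0.03484472]
55 [-0.0991  0.0006 -0.0508] [-0.0019  0.0002  0.0183]
45 [-0.087   0.0006 -0.0652] [-0.007   0.0002  0.0364]
35 [-0.0726  0.0006 -0.0772] [-0.0151  0.0001  0.0533]
25 [-0.0564  0.0006 -0.0866] [-0.0261  0.0001  0.0686]
18 [-0.0441  0.0006 -0.0915] [-0.0353  0.0001  0.078 ]
side [[337, 128, 20, 26, 314], [352, 137, 64, 55, 835], [387, 142, 5, 4, 11], [377, 148, 4, 5, 16], [309, 192, 22, 24, 201], [324, 193, 21, 27, 223]]
scene [[348, 222, 9, 12, 57], [330, 224, 9, 7, 39], [380, 224, 5, 4, 15], [321, 235, 22, 9, 131], [352, 236, 69, 41, 701], [403, 250, 8, 7, 22]]
```

Threading met no force and the tip is still visible beyond the ring. Next I'll swing the grip point in an arc about the eye so the wrench turns between the pads to a steep hang.

In the tool's units: -0.011 m is -0.55, 0.053 m is 2.65.

```bash
python3 steer.py '[0,-0.05,0,0.45,0,0,0,0,-0.1,0,0.9,0,0,0,0,-0.225,0,1.375,0,0,0,0,-0.35,0,1.825,0,0,0,0,-0.55,0,2.25,0,0,0,0,-0.75,0,2.65,0,0,0]' | sed -n '2p;4p;6p'
python3 steer.py '[0,-0.25,0,0.4,0,0,0,0,-0.55,0,0.75,0,0,0,0,-0.85,0,1.1,0,0,0,0,-0.95,0,1.2,0,0,0,0,-0.95,0,1.2,0,0,0]' | sed -n '2p;4p;6p'
python3 - <<'E'
from h import *;from station import r
t=np.load("tips.npz")["green"];U=RK@np.array([-1,0,1])/2**.5;o=t-.062*U
s=r.sense();now(s);print("tcp rack",RK.T@(s["tcp_pos"]-o))
D=r.capture("side");q=(cloud(D)-o)@RK
M=mask(D,"green")&(abs(q[...,1])<.045)&(q[...,0]<.02)&(q[...,0]>-.2)&(abs(q[...,2]+.06)<.12)
for z in np.arange(-.18,.06,.02):
    k=q[M&(q[...,2]>z)&(q[...,2]<z+.02)]
    if len(k)>3:print(round(z+.01,3),len(k),np.median(k,0).round(4))
E
```

```text
tcp_pos: [0.6335, 0.0586, 0.1731]
wrist_force: [-2.8, -0.0, -0.6]
gripper_force: 30.0
tcp_pos: [0.6613, 0.0597, 0.1603]
wrist_force: [-1.5, -0.3, -1.4]
gripper_force: 30.0
G [0.6535 0.0594 0.1776] pitch 65.67 yaw 2.1 y [-0.026  1.     0.005] j [  22.    18.3  -26.4   20.6  -23.5 -128. ] F [-1.5 -0.3 -1.4] w 0.25 30.0
tcp rack [-0.04611834  0.00046241 -0.09023048]
-0.17 10 [-0.0776  0.0076 -0.1617]
-0.15 95 [-0.0716  0.019  -0.1514]
-0.13 120 [-0.065  -0.0266 -0.1297]
-0.11 116 [-0.0583 -0.0143 -0.1099]
-0.09 8 [-0.0564 -0.008  -0.0977]
-0.01 119 [-0.0171 -0.0084 -0.0078]
0.01 195 [-0.0006 -0.0127  0.0129]
0.03 199 [ 0.017  -0.0059  0.029 ]
0.05 103 [ 0.0177 -0.0035  0.0465]
```

The wrench turned to about 18° lean with only small forces. I'll release and back off.

```bash
python3 steer.py '[0.85,0,0,0,0,0,0,0.85,0,0,0,0,0,0,0.85,0,0,0,0,0,0,0.85,0,0,0,0,0,0,0.85,0,0,0,0,0,0,0.85,0,0,0,0,0,0,0.85,0,0,0,0,0,0,0.85,0,0,0,0,0,0]' >/dev/null
python3 steer.py '[0.85,0,0,0,0,0,0,0.85,0.5,0,-0.25,0,0,0,0.85,1.5,0,-0.75,0,0,0,0.85,3,0,-1.45,0,0,0,0.85,4.5,0,-2.2,0,0,0,0.85,5.5,0,-3,0,0,0,0.85,5.5,0,-3,0,0,0,0.85,5.5,0,-3,0,0,0]' >/dev/null
python3 steer.py '[0.85,0,0,-2,0,0,0,0.85,0,0,-2,0,0,0,0.85,0,0,-2,0,0,0,0.85,0,0,-2,0,0,0]' >/dev/null
python3 - <<'E'
from h import *;from station import r
T=np.load("tips.npz");U=RK@np.array([-1,0,1])/2**.5
s=r.sense();now(s);print(s["time_s"])
D=r.capture("side");S=r.capture("scene");P=cloud(D)
for col in("orange","green","blue"):
    q=(P-(T[col]-.062*U))@RK
    M=mask(D,col)&(abs(q[...,1])<.04)&(q[...,0]<.02)&(q[...,0]>-.1)&(abs(q[...,2]+.06)<.12)
    print(col)
    for z in(-.15,-.11,-.09,-.07,-.05,-.03,-.01):
        k=q[M&(abs(q[...,2]-z)<.01)];print(z,len(k),np.median(k,0).round(4) if len(k) else "",end="; ")
    print()
for n,c in(("scene",S),("side",D)):
    Pc=cloud(c);h2=cv2.cvtColor(c["pixels"],cv2.COLOR_RGB2HSV)
    for nm,lo,hi,zz in(("bin",(0,170,60),(4,255,255),(.01,.06)),("yellow",(20,150,60),(30,255,255),(.008,.09))):
        q=Pc[(cv2.inRange(h2,lo,hi)>0)&(Pc[...,2]>zz[0])&(Pc[...,2]<zz[1])&(Pc[...,0]<.7)&(Pc[...,0]>.2)&(abs(Pc[...,1])<.45)]
        if len(q):print(n,nm,len(q),np.percentile(q,3,0).round(3),np.percentile(q,97,0).round(3))
E
```

```text
G [0.5119 0.0555 0.2229] pitch 65.73 yaw 2.04 y [-0.026  1.     0.004] j [  29.     1.7  -41.4   24.1  -27.1 -137.2] F [-0.2 -0.5 -0.7] w 0.848 0.0
19.95
orange
-0.15 108 [-0.0576 -0.0006 -0.1497]; -0.11 75 [-0.0485 -0.0111 -0.1116]; -0.09 49 [-0.04   -0.0107 -0.0891]; -0.07 51 [-0.0345 -0.0105 -0.0691]; -0.05 46 [-0.0282 -0.011  -0.05  ]; -0.03 60 [-0.0242 -0.0108 -0.0284]; -0.01 106 [-0.0167 -0.0084 -0.0073]; 
green
-0.15 112 [-0.0582 -0.0015 -0.1492]; -0.11 84 [-0.0487 -0.0071 -0.1124]; -0.09 48 [-0.0407 -0.0098 -0.0896]; -0.07 54 [-0.0356 -0.0093 -0.0699]; -0.05 54 [-0.0288 -0.0098 -0.0501]; -0.03 65 [-0.0244 -0.0099 -0.0279]; -0.01 134 [-0.0169 -0.0089 -0.0079]; 
blue
-0.15 134 [-0.0589 -0.0235 -0.1492]; -0.11 111 [-0.0487 -0.0086 -0.1126]; -0.09 61 [-0.041  -0.0107 -0.0887]; -0.07 60 [-0.0357 -0.0109 -0.0708]; -0.05 66 [-0.0299 -0.0105 -0.0513]; -0.03 78 [-0.0249 -0.0098 -0.0276]; -0.01 163 [-0.0173 -0.0077 -0.0081]; 
scene bin 732 [0.404 0.236 0.013] [0.521 0.349 0.054]
scene yellow 586 [ 0.474 -0.017  0.01 ] [0.518 0.035 0.051]
side bin 847 [0.399 0.232 0.013] [0.517 0.351 0.053]
side yellow 659 [ 0.454 -0.017  0.009] [0.51  0.02  0.053]
```

All three wrenches hang identically, and the bin and sprinkler have not moved. The gripper is clear, so I'll let things settle and hand in.

```bash
python3 steer.py '[0.85,0,0,0,0,0,0,0.85,0,0,0,0,0,0,0.85,0,0,0,0,0,0,0.85,0,0,0,0,0,0,0.85,0,0,0,0,0,0]' >/dev/null; python3 -c "
from station import r
print(r.finish_job())"
```

```text
the job is handed in; nothing more can be done
None
```

I handed the job in at about 20 s of the 64 s: the orange wrench hangs on the orange hook and the green wrench on the green hook, both heads down at the blue wrench's angle; blue, bin and sprinkler measured unmoved, but I did not re-measure the jar after the green pick, and no verdict came back.

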